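# Close the spark stand and set its purge dial

## Task

Close up the spark stand: pick up the cover plate whose two holes match the stand's two pins, lower it onto the pins (do not drop it) until it lies flat on the stand, then turn the purge dial until its pointer lines up with the tooth on the ring around it. Leave the other plate and everything else on the bench where it is, and leave the plate in place and the dial on its mark.

Things in the scene. Friction and masses are not known exactly. Their poses are not given: they have to be found in the camera images.
- stand: Spark stand, fixed to the bench: low box 150 (x) x 290 (y) x 65 mm high, blue below, steel top at z = 65 mm. Origin: centre of its underside, z up. Its +y half has the open chamber (about 70 x 65 mm, with a small electrode inside) and two pins; its -y half has the purge dial. Its yaw varies.
- seat (a point): Point on the stand's top face, 70 mm to +y of the stand's centre: where the cover's origin lies when it is seated, with the cover's axes parallel to the stand's.
- pin_left (a point): Tip of the upright steel pin at x = +27, y = +116 mm in the stand's frame. Both pins: 10 mm diameter, 14 mm high above the top face, the upper 5 mm tapering to 4 mm diameter.
- pin_right (a point): Tip of the other pin, at x = +27, y = +24 mm in the stand's frame (pins 92 mm apart).
- cover: The cover plate, loose, about 300 g, lying flat on the bench with the handle up: aluminium, 90 (x) x 120 (y) x 6 mm, with two 13 mm through holes 27 mm to the +x side of its middle, 92 mm apart (so it fits only one way round). Origin: centre of its underside, z up. A black bar handle runs along its y across the middle.
- cover_handle (a point): Centre of the cover's handle bar: 27 mm above the cover's underside. The bar is 14 mm wide (x), 56 mm long (y), 14 mm high (20 to 34 mm above the underside), on two 10 mm posts at y = +-21 mm.
- hole_left (a point): Lower mouth of the cover's hole at x = +27, y = +46 mm in the cover's frame; goes over pin_left.
- hole_right (a point): Lower mouth of the cover's hole at x = +27, y = -46 mm; goes over pin_right.
- dial (a joint): Angle of the purge dial, rad, growing clockwise seen from above; at 0 the pointer points along the stand's +x. No end stops in the range used (-6.28 to 6.28); it stays where it is left. The scale's plain ticks do not matter.
- dial_grip (a point): Point on the dial's upright axis, 30 mm above the stand's top, at the height to grip. The dial is black: a 56 mm disc (3 to 9 mm above the stand's top) with a bar grip on it, 44 mm long (in the pointer's direction), 14 mm wide, 9 to 37 mm above the stand's top.
- dial_pointer (a point): Tip of the dial's pointer nose, 35 mm from the dial's axis, at the end of the bar grip that carries the white line.
- index_ring: Flat dark steel ring of 96 mm outer and 82 mm inner diameter lying round the dial, fixed, 3 mm high, with one light aluminium tooth (7 mm wide, 9 mm high, its narrow end pointing inward) that marks the wanted setting. Origin: on the dial's axis at the stand's top face; the tooth lies along its +x; its yaw varies.
- index_mark (a point): Point at the inner end of the ring's tooth, 35 mm from the dial's axis: the pointer's tip must come here.
- other_plate: Cover plate of another stand, lying loose, not to be used: square, 100 x 100 x 6 mm, four holes near the corners, the same handle. Origin: centre of its underside. The two plates may lie on either side of the stand.
- tin_a: Bystander: white jar with a metal lid, 68 mm diameter, 62 mm high. Origin: centre of its underside.
- tin_b: Bystander: white jar with a white lid, 60 mm diameter, 55 mm high. Origin: centre of its underside.
- sample_a: Bystander: steel sample disc, 40 mm diameter, 22 mm high. Origin: centre of its underside.
- sample_b: Bystander: dark steel sample, 40 mm diameter at the top, 28 mm high. Origin: centre of its underside.
- brush: Bystander: small brush, 160 mm long, lying behind the stand (+x side).
- spanner: Bystander: spanner, 150 mm long, lying behind the stand (+x side).
Not all that is in view belongs to the job. Leave any purple look-alike of the cover alone.

How it is judged:
By the outcome, as a careful person would: the job done as asked, in the order asked, and still so for the second after the job is handed in, with the robot touching nothing.
It also fails if it takes over 72 s, if anything falls off the work surface, if the arm or the gripper's body presses on something with over 40 N, if the wrist force passes 120 N, or if a joint passes its speed limit or range.

## Robot

A 6-joint arm with a two-finger parallel gripper is mounted at the origin on the work surface. World frame = base frame: x ahead of the robot, y to its left, z up, the work surface at z = 0. Lengths are in m, angles in rad, forces in N, time in s.
With the tool pointing down it reaches from about 0.3 to 0.875 m from the base axis. Payload 6.4 kg.
Tool frame: the origin (TCP) lies at the very end of the fingers, on their centre line; the grasp point (between the pads) lies 19 mm behind it; z points along the fingers, y is the line along which they close (so a half turn about z gives the same grasp; the last joint's range is limited). The gripper opens to 85 mm and grips with 20 to 120 N. Pads are 22 mm wide; open, the fingers measure 114 mm over their backs; the gripper's body (76 mm by 85 mm) begins 54 mm behind the grasp point. The pads swing forward as they close: fully open they stand 13 mm farther back than shut.
Start: joints at [-1.353, 0.181, 1.607, -0, 1.354, -0.206], TCP at [0.236, -0.524, 0.231] pointing down, gripper open.
Joint ranges: [-2.99, 2.99], [-0.89, 2.07], [0.3, 2.58], [-1.14, 4.28], [0, 2.63], [-3.12, 3.12]. Speed limits (rad/s): [2.57, 2.57, 3.01, 3.14, 3.14, 3.14].

## Interface

Orientations are given as a 3x3 rotation matrix whose columns are the frame's x, y, z axes.
In Python, from bench import env gives the robot as it stands. The module is installed in compiled form; this text tells all that it offers. Calls block until the motion is done:
- env.move_ptp(position, orientation): joint-space move of the TCP to a pose.
- env.line_to(position, v=0.15, rotation=None): straight line of the TCP; rotation=None keeps the orientation; v is the mean speed in m/s.
- env.move_joints(angles): joint-space move.
- env.let_go() and env.grab(newtons=None): open the fingers fully, or close them until they stop; newtons is the grip in N (None keeps the last).
- env.sleep(seconds).
- env.ik(position, orientation): joint angles nearest the present ones, or None.
- env.snapshot(name): name is "scene" or "side" or "wrist"; returns (picture, depth): 420x560x3 uint8, blue, green, red; 420x560 float32, m along the optical axis (not along the pixel's ray), 0 where there is no reading.
- env.camera_model(name): a dict with "intrinsics" (3x3 intrinsics, pixels), "k1" (the pictures are not rectified: a ray, as slopes to the right and down, at radius r is drawn at 1 + k1 r^2 times it, then the intrinsics apply), "eye" and "orientation" of the camera in the world. Camera axes: x right, y up, looking along -z (the intrinsics and any distortion apply to the point x, -y, -z); pixel columns grow to the right and rows downward; lengths in m; the calibration is good to about 2 mm. A picture is of the moment at which its call begins: read the wrist's pose just before it. camera_model takes no time and is no camera call; for the wrist camera it gives the pose at the moment of the call.
A pose or a line that the arm cannot do raises env.IKError and nothing moves.
- env.finish_job(): hands the job in; it is judged then, once.
Readings, each from a call of its own:
- env.read_time(): time.
- env.read_joint_positions(): joint angles.
- env.read_joint_vel(): joint speeds.
- env.read_joint_torque(): joint torques, N m.
- env.read_eef_pos(): TCP position.
- env.read_orientation(): TCP orientation.
- env.read_ft_force(): force on the tool from outside, world axes, zero at the start.
- env.read_wrist_torque(): the same for the moment, N m.
- env.read_opening(): opening from 0.0 (shut) to 1.0 (fully open).
- env.read_gripper_force(): force on a finger pad.
Only numpy, scipy, OpenCV 4.12 (cv2) and the standard library are available. Lean on these libraries where they do the work, as an engineer would, in place of code of your own. Each camera call takes 0.05 s, during which the arm holds its last target. There are 200 camera calls.

## Working session

There is one attempt and no reset: what is moved stays moved. The work goes in short steps, each a Python script; the robot and the scene stay as the last script left them, time stands still between calls to the robot, and variables do not carry over. Pictures are saved under pics/ and viewed, at most 10 in all, crops included, and the job is handed in when it is done.

```bash
mkdir -p pics
cat > h.py <<'E'
import numpy as np, cv2
from bench import env
def rays(m,uv):
    K=np.array(m["intrinsics"],float);uv=np.asarray(uv,float).reshape(-1,1,2)
    n=cv2.undistortPoints(uv,K,np.array([m["k1"],0,0,0,0.])).reshape(-1,2)
    d=np.c_[n[:,0],-n[:,1],-np.ones(len(n))]
    return d@np.array(m["orientation"]).T
def onplane(m,uv,z):
    d=rays(m,uv);e=np.array(m["eye"]);return e+d*((z-e[2])/d[:,2])[:,None]
def pts(m,depth,uv):
    uv=np.asarray(uv).reshape(-1,2);d=rays(m,uv);z=depth[uv[:,1].astype(int),uv[:,0].astype(int)]
    return np.array(m["eye"])+d*z[:,None]
def snap(name,fn):
    m=env.camera_model(name);p,d=env.snapshot(name)
    cv2.imwrite(f"pics/{fn}.png",p);np.savez(f"pics/{fn}.npz",d=d,**{k:np.array(v) for k,v in m.items()});return m,p,d
def load(fn):
    z=np.load(f"pics/{fn}.npz");return dict(z),cv2.imread(f"pics/{fn}.png"),z["d"]
def down(yaw): # tool y axis at angle yaw
    y=np.array([np.cos(yaw),np.sin(yaw),0]);z=np.array([0,0,-1.]);return np.c_[np.cross(y,z),y,z]
def tri(m1,uv1,m2,uv2):
    a=rays(m1,uv1)[0];b=rays(m2,uv2)[0];e1=np.array(m1["eye"]);e2=np.array(m2["eye"])
    s=np.linalg.lstsq(np.c_[a,-b],e2-e1,rcond=None)[0];p=e1+a*s[0];q=e2+b*s[1];return (p+q)/2,np.linalg.norm(p-q)
E
python3 - <<'E'
from h import *
a=[snap(n,n+"0") for n in("scene","side","wrist")]
for m,p,d in a: print(m["eye"],np.round(m["orientation"],2).tolist(),m["k1"],np.array(m["intrinsics"])[0],(d==0).mean())
cv2.imwrite("pics/v1.png",cv2.resize(a[0][1],(800,600)))
E
```

```text
[ 1.58037581 -0.2965896   0.75872177] [[0.25, -0.52, 0.82], [0.97, 0.15, -0.2], [-0.02, 0.84, 0.54]] -0.08722373504539153 [526.29841743   0.         276.83585099] 0.004319727891156463
[0.42911547 0.76981245 0.71437148] [[-0.99, 0.08, -0.14], [-0.15, -0.59, 0.8], [-0.02, 0.81, 0.59]] -0.06485103678240883 [457.20416037   0.         278.99854751] 0.0038903061224489794
[ 0.31304688 -0.48971762  0.37358697] [[0.41, 0.86, 0.3], [-0.91, 0.39, 0.13], [-0.0, -0.32, 0.95]] -0.01285294614875242 [323.47426701   0.         282.83509065] 0.0039115646258503405
```

View pics/v1.png

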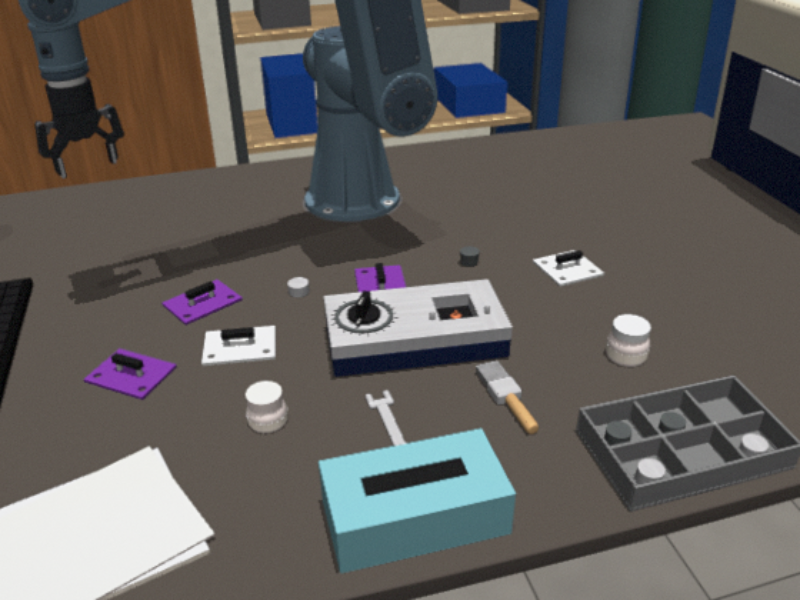

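View pics/side0.png

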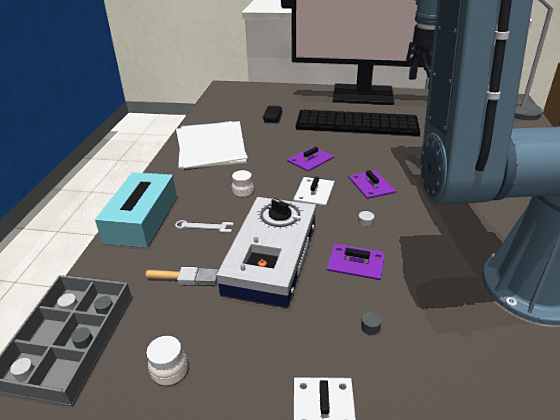

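The scene view shows two white plates: one at about (240,345), with two holes visible along its front edge, and one at (568,266). The stand is at (418,320), with the dial at its left end (362,315) and the pins at (432,315) and (487,309). The side view shows the second plate at (325,400) with holes near its corners, and the first at (315,190). I'll move the wrist camera over the likely cover and then over the stand.

Run:
```python
from h import *
m,p,d=load("scene0")
uv=np.array([[240,345],[568,266],[362,315],[432,315],[487,309],[418,340]])*0.7
P=pts(m,d,uv);print(np.round(P,3))
R=np.array(env.read_orientation());wm=env.camera_model("wrist")
t=np.array(env.read_eef_pos());print("cam in tool",np.round(R.T@(wm["eye"]-t),3),np.round(R.T@np.array(wm["orientation"]),2).tolist())
# hover: camera tilt -> aim so that optical axis hits target
def look(T,fn,yaw,h):
    Rt=down(yaw);off=Rt@(R.T@(np.array(wm["eye"])-t));ax=-(Rt@R.T@np.array(wm["orientation"]))[:,2]
    # camera height h above the target
    eye=T-ax*(h/-ax[2]);pos=eye-off
    env.move_ptp(pos,Rt);return snap("wrist",fn)
yaw0=np.arctan2(R[1,1],R[0,1]);print(yaw0,t)
for i,(T,fn) in enumerate([(P[0],"wc"),((P[2]+P[4])/2,"ws")]):
    for yy in (yaw0,yaw0+.7,0,1.57,-1.57,3.14,-.7):
        try: mm,q,_=look(T,fn,yy,.33);print(fn,yy,np.round(mm["eye"],3));break
        except env.IKError: pass
print(env.read_time())
cv2.imwrite("pics/v2.png",np.vstack([cv2.imread("pics/wc.png")[:300],cv2.imread("pics/ws.png")[:300]]))
```

```text
[[ 0.517 -0.304  0.004]
 [ 0.438  0.34   0.007]
 [ 0.598 -0.106  0.08 ]
 [ 0.622  0.004  0.076]
 [ 0.631  0.095  0.076]
 [ 0.664 -0.032  0.062]]
cam in tool [ 0.084  0.    -0.143] [[0.0, 0.95, 0.32], [1.0, -0.0, 0.0], [0.0, 0.32, -0.95]]
-1.14697298739587 [ 0.2363746  -0.52373225  0.23061141]
wc -1.14697298739587 [ 0.62  -0.259  0.334]
ws -1.14697298739587 [0.718 0.039 0.407]
2.9167
```

View pics/v2.png

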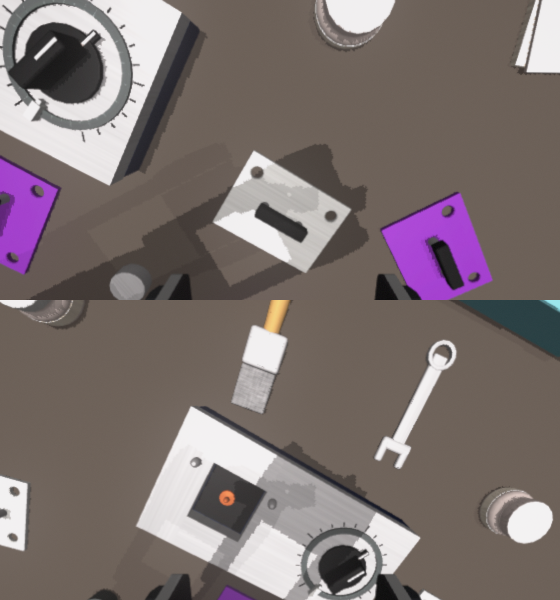

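The upper wrist picture shows the two-hole aluminium cover, with holes at (257,172) and (331,216). The dial is at (65,65) and the tooth is probably at (38,107). The lower picture shows the stand with pins at about (196,462-300) and (271,504-300). Next I'll take closer view pairs of each.

```bash
cat >> h.py <<'E'
OFF=np.array([.084,0,-.143]);AX=np.array([-.32,0,.95])
def look(T,fn,yaw,h):
    Rt=down(yaw);eye=np.array(T)-Rt@AX*(h/.95);env.move_ptp(eye-Rt@OFF,Rt);env.sleep(.15);return snap("wrist",fn)
E
python3 - <<'E'
from h import *
y=-1.147
P=lambda T:np.array(T,float)
jobs=[("s1",[.63,.03,.065],.26),("s2",[.63,.10,.065],.26),("d1",[.60,-.10,.065],.24),("d2",[.60,-.16,.065],.24),("c1",[.517,-.27,0],.26),("c2",[.517,-.34,0],.26)]
for fn,T,h in jobs:
    for yy in(y,y+.4,y-.4,y+.8,y+2,):
        try: look(P(T),fn,yy,h);break
        except env.IKError: print(fn,"x",yy)
print(env.read_time())
I=[cv2.resize(cv2.imread(f"pics/{f}.png"),(400,300)) for f in("s1","s2","d1","d2")]
cv2.imwrite("pics/v3.png",np.vstack([np.hstack(I[:2]),np.hstack(I[2:])]))
cv2.imwrite("pics/v4.png",np.hstack([cv2.resize(cv2.imread(f"pics/{f}.png"),(400,300)) for f in("c1","c2")]))
E
```

```text
7.1333
```

View pics/v3.png

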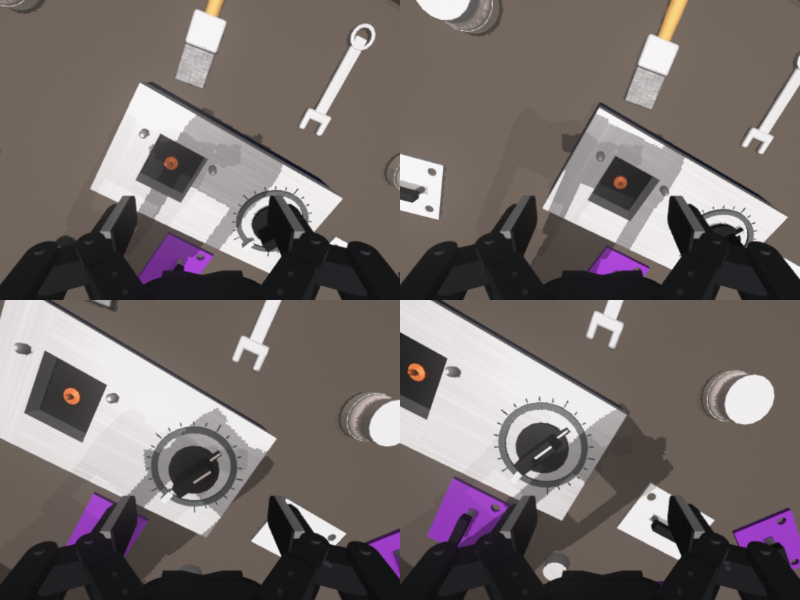

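View pics/v4.png

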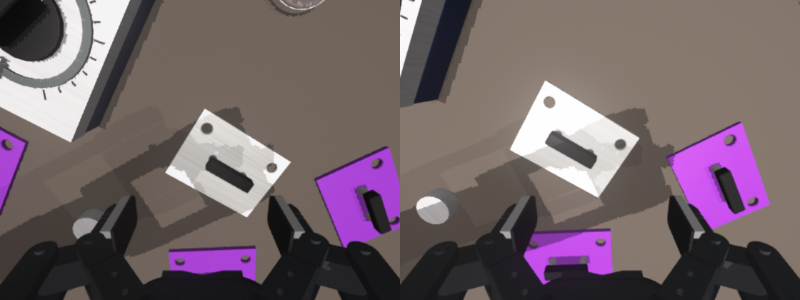

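Pictures s1, s2, d1 and d2 show both pins and the dial. Pins at 400x300 scale: s1 (144,133) and (212,169); s2 (200,156) and (264,190). Holes: c1 (207,128) and (272,168); c2 (149,101) and (220,144). I'll enlarge the pins and dial to read them accurately, and refine the holes automatically.

```bash
cat > holes.py <<'E'
from h import *
def blob(p,uv,w=16):
    g=cv2.cvtColor(p,cv2.COLOR_BGR2GRAY);u,v=map(int,uv);c=g[v-w:v+w+1,u-w:u+w+1]
    t,b=cv2.threshold(c,0,255,cv2.THRESH_BINARY_INV+cv2.THRESH_OTSU)
    n,l,s,ce=cv2.connectedComponentsWithStats(b)
    k=l[w-3:w+4,w-3:w+4];i=np.bincount(k[k>0]).argmax()
    return ce[i]+[u-w,v-w],s[i]
if __name__=="__main__":
    M={}
    for fn,uvs in(("c1",[(207,128),(272,168)]),("c2",[(149,101),(220,144)])):
        m,p,d=load(fn);M[fn]=m,[]
        for uv in uvs:
            c,s=blob(p,np.array(uv)*1.4,12);M[fn][1].append(c);print(fn,np.round(c,1),s,onplane(m,[c],.006)[0].round(4))
    for i in(0,1): print(tri(M["c1"][0],[M["c1"][1][i]],M["c2"][0],[M["c2"][1][i]]))
    def crop(fn,uv,w,sc):
        _,p,_=load(fn);u,v=int(uv[0]*1.4),int(uv[1]*1.4);print(fn,"crop origin",u-w,v-w,"scale",sc)
        return cv2.resize(p[max(v-w,0):v+w,max(u-w,0):u+w],(2*w*sc,2*w*sc),interpolation=cv2.INTER_CUBIC)
    top=np.hstack([crop("d1",(194,167),65,3),crop("d2",(142,145),65,3)])
    bot=np.hstack([crop(f,q,12,8) for f,q in(("s1",(144,133)),("s1",(212,169)),("s2",(200,156)),("s2",(264,190)))])
    bot=cv2.copyMakeBorder(bot,0,0,0,780-bot.shape[1],0)
    cv2.imwrite("pics/v5.png",np.vstack([top,bot]));print(top.shape,bot.shape)
E
python3 holes.py
```

```text
c1 [289.3 179.5] [  4   5  17  16 212] [ 0.5443 -0.2636  0.006 ]
c1 [380.1 234.4] [  5   5  15  14 167] [ 0.5328 -0.3545  0.006 ]
c2 [208.8 142.6] [  5   6  17  16 207] [ 0.5444 -0.2636  0.006 ]
c2 [308.2 202. ] [  4   6  17  15 194] [ 0.5327 -0.3548  0.006 ]
(array([ 0.54433072, -0.2635844 ,  0.00588813]), np.float64(4.2843129384763506e-05))
(array([ 0.53238354, -0.35511351,  0.00465792]), np.float64(0.00011634158960362172))
d1 crop origin 206 168 scale 3
d2 crop origin 133 138 scale 3
s1 crop origin 189 174 scale 8
s1 crop origin 284 224 scale 8
s2 crop origin 268 206 scale 8
s2 crop origin 357 254 scale 8
(390, 780, 3) (192, 780, 3)
```

View pics/v5.png

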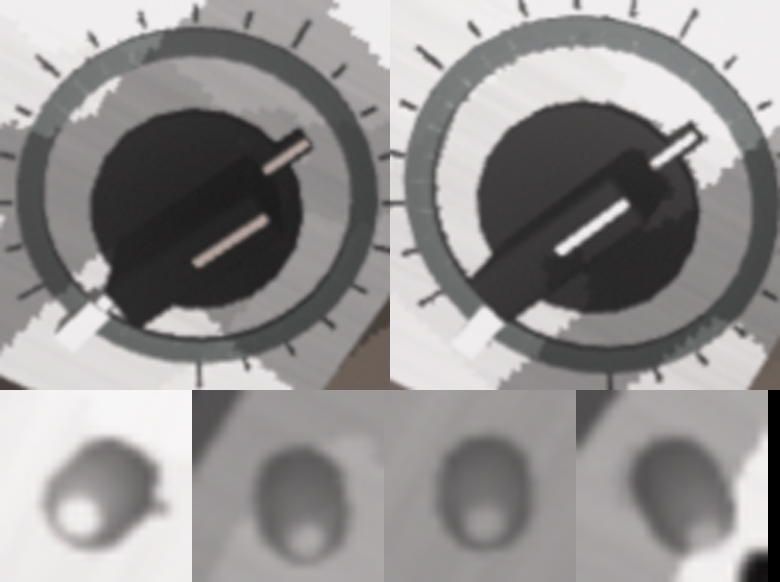

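The refined holes are 91.9 mm apart at 5-6 mm height, as expected. In v5 the dial's white line and nose point to the upper right: d1 (265,171) to (309,145). The tooth is at the lower left: d1 inner (105,297), outer (67,340). The pin tips are the bright spots at crop (77,127), (113,151), (103,137) and (130,143).

Run:
```python
from h import *
from scipy.optimize import least_squares
m={k:load(k)[0] for k in("s1","s2","d1","d2")}
c=lambda o,s,x,y:[[o[0]+(x+.5)/s-.5,o[1]+(y+.5)/s-.5]]
S1,S1b,S2,S2b,D1,D2=(189,174),(284,224),(268,206),(357,254),(206,168),(133,138)
A=tri(m["s1"],c(S1,8,77,127),m["s2"],c(S2,8,103,137));B=tri(m["s1"],c(S1b,8,113,151),m["s2"],c(S2b,8,130,143))
print("pins",A,B)
pl=[onplane(m[k],q,.079)[0] for k,q in(("s1",c(S1,8,77,127)),("s2",c(S2,8,103,137)),("s1",c(S1b,8,113,151)),("s2",c(S2b,8,130,143)))]
print(np.round(pl,4),np.linalg.norm(pl[0]-pl[2]))
L=(pl[0]+pl[1])/2;Rr=(pl[2]+pl[3])/2;yv=(L-Rr)[:2];yv/=np.linalg.norm(yv);yaw=np.arctan2(-yv[0],yv[1]);xv=np.array([yv[1],-yv[0]])
seat=((L+Rr)/2)[:2]-.027*xv;print("stand yaw",yaw,"seat",seat,"centre",seat-.07*yv)
for k,o,pp in(("d1",D1,[(16,195),(378,195),(195,27),(195,362)]),("d2",D2,[(14,185),(185,15),(230,373)])):
    P=np.array([onplane(m[k],c(o,3,*q),.068)[0][:2] for q in pp])
    r=least_squares(lambda x:np.linalg.norm(P-x,axis=1)-.048,P.mean(0));print(k,"ring centre",r.x,"res mm",r.fun*1e3)
for nm,a,b in(("tooth in",(105,297),(107,307)),("tooth out",(67,340),(75,345)),("nose tip",(309,145),(307,133)),("nose in",(265,171),(263,162)),("top tip",(266,218),(238,203)),("top in",(197,263),(170,252))):
    print(nm,tri(m["d1"],c(D1,3,*a),m["d2"],c(D2,3,*b)))
for z,n,a in((.074,"d1",[(105,297),(67,340)]),(.074,"d2",[(107,307),(75,345)]),(.102,"d1",[(197,263),(266,218)]),(.102,"d2",[(170,252),(238,203)]),):
    q=[onplane(m[n],c({"d1":D1,"d2":D2}[n],3,*x),z)[0] for x in a];v=q[1]-q[0];print(z,n,np.round(q,4).tolist(),np.degrees(np.arctan2(v[1],v[0])))
```

```text
pins (array([0.62353197, 0.09754448, 0.08139566]), np.float64(0.00015624942647492223)) (array([0.61390349, 0.00603004, 0.07931687]), np.float64(0.0006662141844168412))
[[0.6228 0.0979 0.079 ]
 [0.6226 0.0972 0.079 ]
 [0.6134 0.0059 0.079 ]
 [0.6141 0.0059 0.079 ]] 0.0924115355060308
stand yaw -0.09688912777172842 seat [0.59135715 0.05433546] centre [ 0.58458552 -0.01533623]
d1 ring centre [ 0.57647335 -0.09964694] res mm [0.05502695 0.06087313 0.24825765 0.25508551]
d2 ring centre [ 0.57616879 -0.09956512] res mm [0.03005846 0.38856634 0.39317055]
tooth in (array([ 0.54323972, -0.08716489,  0.07422364]), np.float64(0.0017213819047934421))
tooth out (array([ 0.52763075, -0.08263538,  0.07369902]), np.float64(0.00046122273070494296))
nose tip (array([ 0.60696273, -0.11749065,  0.0761501 ]), np.float64(0.0010975897658906295))
nose in (array([ 0.59592778, -0.11037432,  0.07626223]), np.float64(0.0007996194208749842))
top tip (array([ 0.59400481, -0.11043554,  0.10201727]), np.float64(5.446647575534014e-05))
top in (array([ 0.57711011, -0.10059832,  0.1024103 ]), np.float64(9.574380297658709e-05))
0.074 d1 [[0.5441, -0.0871, 0.074], [0.5275, -0.0826, 0.074]] 164.78348089104753
0.074 d2 [[0.5421, -0.0871, 0.074], [0.5281, -0.0827, 0.074]] 162.72217944677553
0.102 d1 [[0.577, -0.1007, 0.102], [0.594, -0.1104, 0.102]] -29.898142862680615
0.102 d2 [[0.5769, -0.1005, 0.102], [0.594, -0.1104, 0.102]] -29.94868412459054
```

Pins, ring and tooth heights all agree with the text. The dial has to turn from -30° to about 160.5°, so 169.5° clockwise. Next I'll check the handle position and grasp the cover.

Run:
```python
from h import *
hl=np.array([.5444,-.2636]);hr=np.array([.53275,-.35465])
yv=(hl-hr)/np.linalg.norm(hl-hr);xv=np.array([yv[1],-yv[0]]);yaw=np.arctan2(xv[1],xv[0]);H=(hl+hr)/2-.027*xv
# handle bar from dark blob, two views
C=[]
for fn,uv in(("c1",(229,173)),("c2",(171,149))):
    m,p,d=load(fn);g=(cv2.cvtColor(p,cv2.COLOR_BGR2GRAY)<60).astype(np.uint8);n,l,s,ce=cv2.connectedComponentsWithStats(g)
    i=l[int(uv[1]*1.4),int(uv[0]*1.4)];C.append((m,[ce[i]]));print(fn,i,s[i],ce[i].round(1),onplane(m,[ce[i]],.03)[0].round(4))
T,e=tri(*C[0],*C[1]);print("handle",T.round(4),e,"from holes",H.round(4),"yaw",yaw)
if np.linalg.norm(T[:2]-H)>.005 or not .02<T[2]<.04: raise SystemExit("mismatch")
env.let_go();R=down(yaw)
env.move_ptp([*H,.10],R);env.line_to([*H,.012],v=.1);print(env.read_ft_force())
env.grab(60);env.sleep(.2);print(env.read_opening(),env.read_gripper_force())
env.line_to([*H,.13],v=.12);print(env.read_opening(),env.read_ft_force(),env.read_eef_pos(),env.read_time())
m,p,d=snap("wrist","g1");cv2.imwrite("pics/v6.png",p)
```

```text
c1 8 [ 289  219   65   50 1301] [320.7 244.1] [ 0.5125 -0.3048  0.03  ]
c2 0 [     0      0    560    420 191210] [283.9 180.1] [ 0.5465 -0.3265  0.03  ]
handle [ 0.5304 -0.3149  0.0324] 0.040006080669165646 from holes [ 0.5118 -0.3057] yaw -0.12726019548074205mismatch
```

The c2 handle is lit, so the fixed threshold missed it. I'll use the Otsu blob helper instead.

Run:
```python
from h import *
from holes import blob
hl=np.array([.5444,-.2636]);hr=np.array([.53275,-.35465])
yv=(hl-hr)/np.linalg.norm(hl-hr);xv=np.array([yv[1],-yv[0]]);yaw=np.arctan2(xv[1],xv[0]);H=(hl+hr)/2-.027*xv
C=[]
for fn,uv in(("c1",(229,173)),("c2",(171,149))):
    m,p,d=load(fn);c,s=blob(p,np.array(uv)*1.4,36);C.append((m,[c]));print(fn,s,c.round(1),onplane(m,[c],.03)[0].round(4))
T,e=tri(*C[0],*C[1]);print("handle",T.round(4),e,"from holes",H.round(4),"yaw",yaw)
if np.linalg.norm(T[:2]-H)>.005 or not .02<T[2]<.04: raise SystemExit("mismatch")
env.let_go();R=down(yaw)
env.move_ptp([*H,.10],R);env.line_to([*H,.012],v=.1);print(env.read_ft_force())
env.grab(60);env.sleep(.2);print(env.read_opening(),env.read_gripper_force())
env.line_to([*H,.13],v=.12);print(env.read_opening(),env.read_ft_force(),env.read_eef_pos(),env.read_time())
m,p,d=snap("wrist","g1");cv2.imwrite("pics/v6.png",p)
```

```text
c1 [   4   11   67   53 1492] [320.3 243.8] [ 0.5127 -0.3044  0.03  ]
c2 [   0   11   73   54 1680] [239.8 209. ] [ 0.5126 -0.3056  0.03  ]
handle [ 0.5112 -0.3056  0.0261] 2.171609907556309e-05 from holes [ 0.5118 -0.3057] yaw -0.12726019548074205
[ 0.11043447 -0.77348369  0.27534839]
0.1541737521654016 59.92061197757721
0.1495679008681765 [ 0.46182783  0.05039763 -2.74942873] [ 0.5111868 -0.3051885  0.1289111] 11.3
```

View pics/v6.png

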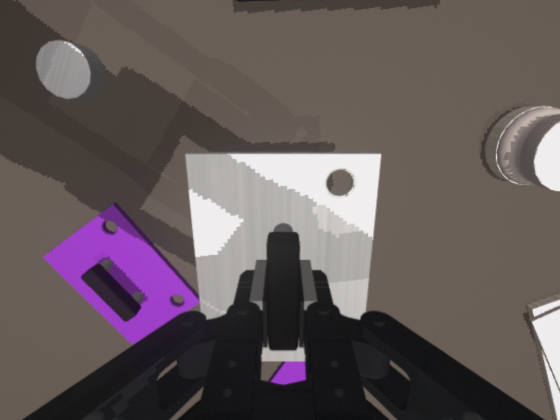

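The plate is held level in the middle of the handle, with hole_left at (340,183). I'll check that hole's place in the tool frame, then carry the plate over the pins.

Run:
```python
from h import *
from holes import blob
m,p,d=load("g1");R=np.array(env.read_orientation());t=np.array(env.read_eef_pos())
c,s=blob(p,(340,183),18);q=onplane(m,[c],t[2]-.006)[0];loc=R.T@(q-t);print(c,s,"hole_left in tool (exp .046,.027):",loc.round(4))
env.line_to([t[0],t[1],.22],v=.2)
yaw=-.0969;S=np.array([.59136,.05434]);Rt=down(yaw)
env.move_ptp([*S,.22],Rt);env.line_to([*S,.105],v=.1);env.sleep(.2)
t=np.array(env.read_eef_pos());print(t,np.round(np.array(env.read_orientation())-Rt,3).max(),env.read_ft_force())
m,p,d=snap("wrist","g2");u=load("g2")
c,s=blob(p,(340,183),18);q=onplane(m,[c],t[2]-.006)[0];print(c,s,"hole_left",q.round(4),"pin_left .6227 .0976")
cv2.imwrite("pics/v7.png",np.hstack([cv2.resize(p[100:240,260:420],(640,560)) ]));print(env.read_time())
```

```text
[339.38062284 182.32179931] [  4   4  28  27 578] hole_left in tool (exp .046,.027): [0.0462 0.0272 0.006 ]
[0.59176523 0.05431068 0.10565067] 0.001 [-0.01947671 -0.44926678 -3.63413934]
[340.46401515 182.8219697 ] [  4   4  28  27 528] hole_left [0.6237 0.0974 0.0997] pin_left .6227 .0976
14.875
```

View pics/v7.png

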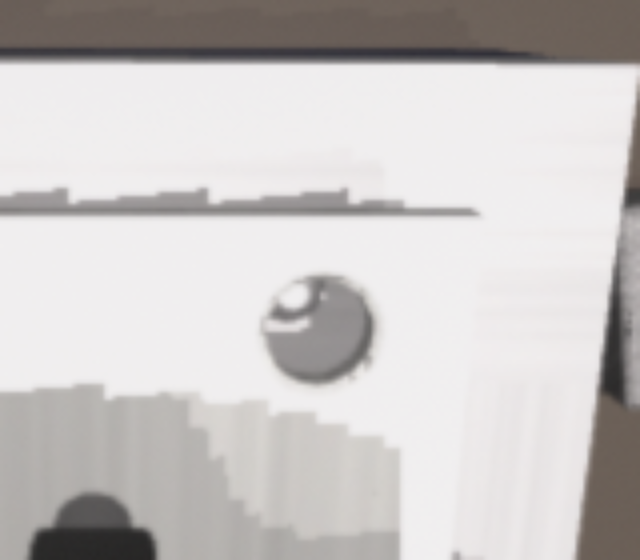

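The pin tip is visible through the hole at crop (296,295), full-image (333.6,173.4). I'll use it for the final correction, then lower with force checks.

Run:
```python
from h import *
m,p,d=load("g2");pin=onplane(m,[[333.6,173.4]],.079)[0];print("pin now",pin.round(4))
hole=np.array([.6237,.0974]);e=pin[:2]-hole;print("shift",e)
if np.linalg.norm(e)>.003: raise SystemExit("too big")
S=np.array([.59136,.05434])+e*.8
env.line_to([*S,.100],v=.05)
f0=np.array(env.read_ft_force())
for z in(.094,.091,.088,.085,.082,.080,.0785,.077,.076):
    env.line_to([*S,z],v=.03);env.sleep(.1);f=np.array(env.read_ft_force())-f0;t=env.read_eef_pos();print(z,np.round(t,4),f.round(2))
    if f[2]>6 or np.hypot(f[0],f[1])>8: break
snap("wrist","g3");print(env.read_time())
```

```text
pin now [0.6236 0.0974 0.079 ]
shift [-1.39619328e-04  1.92231375e-05]
0.094 [0.5913 0.0544 0.094 ] [-0.42 -0.04 -0.73]
0.091 [0.5913 0.0543 0.091 ] [-0.62 -1.03 -0.35]
0.088 [0.5912 0.0543 0.088 ] [-0.77  0.11 -1.81]
0.085 [0.5912 0.0544 0.0849] [-1.74 -0.72 -0.52]
0.082 [0.5912 0.0544 0.0819] [-1.    0.75  0.75]
0.08 [0.5912 0.0544 0.08  ] [-1.17  0.46  0.44]
0.0785 [0.5912 0.0543 0.0784] [-0.46 -0.2  -0.67]
0.077 [0.5917 0.0543 0.0773] [-0.52  0.23  1.79]
0.076 [0.5917 0.0543 0.0773] [-3.65 -0.48  9.56]
18.425
```

The cover is seated: contact came at TCP 0.0773, matching the 12 mm grasp offset above the 65 mm top face. I'll release, retreat, look again, and check joint 6 for the dial turn.

Run:
```python
from h import *
t=env.read_eef_pos();env.line_to([t[0],t[1],.0773],v=.03);env.let_go();env.sleep(.2)
env.line_to([t[0],t[1],.20],v=.12)
look(np.array([.59,.0,.07]),"e1",-1.147,.36)
for yd in(60,-120):
  for f in(0,1):
    q=env.ik([.5763,-.0996,.16],down(np.radians(yd)));print(yd,np.round(q,3))
    break
print(np.round(env.read_joint_positions(),3),env.read_time())
_,p,_=load("e1");cv2.imwrite("pics/v8.png",p)
```

```text
60 [-0.374  0.274  1.646 -0.     1.222 -1.421]
-120 [-0.374  0.274  1.646 -0.     1.222  1.72 ]
[-0.165  0.25   1.413  0.     1.479  0.981] 21.8917
```

View pics/v8.png

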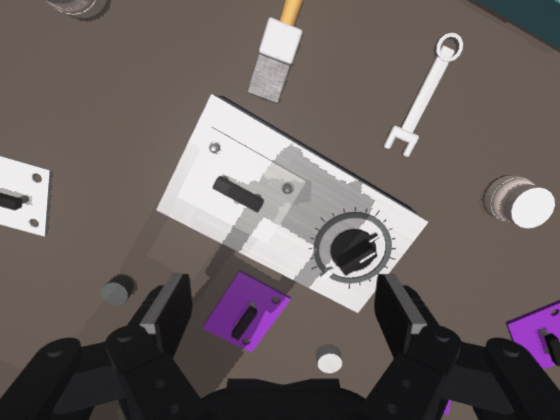

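The cover lies flat with both pins through its holes at (214,148) and (287,188), and the dial is unchanged at (352,248). Joint 6 can do the whole clockwise turn, from -1.421 to about 1.53.

Run:
```python
from h import *
C=[.5763,-.0996];R=down(np.radians(60))
env.move_ptp([*C,.19],R);env.line_to([*C,.0785],v=.1);print(env.read_ft_force())
env.grab(40);env.sleep(.2);print(env.read_opening(),env.read_ft_force(),env.read_eef_pos())
q=np.array(env.read_joint_positions());tot=np.radians(30+360-160.3-60.+0) if 0 else np.radians(169.7)
for k in range(1,7):
    a=q.copy();a[5]+=tot*k/6;env.move_joints(a)
env.sleep(.2);print(env.read_ft_force(),env.read_wrist_torque(),env.read_eef_pos(),np.round(env.read_joint_positions(),3),env.read_time())
env.let_go();env.sleep(.2);env.line_to([*C,.20],v=.12)
for fn,T in(("f1",[.60,-.10,.065]),("f2",[.60,-.16,.065])): look(T,fn,-1.147,.24)
print(env.read_time())
def crop(fn,u,v,w=65):return cv2.resize(load(fn)[1][v-w:v+w,u-w:u+w],(390,390),interpolation=cv2.INTER_CUBIC)
cv2.imwrite("pics/v9.png",np.hstack([crop("f1",271,233),crop("f2",198,203)]))
```

```text
[-0.39992052 -0.10831535 -0.81820908]
0.15625123499326993 [-0.6056485   1.49680103  3.02731438] [ 0.57635624 -0.09957681  0.07867811]
[-5.66048206  0.06983587  6.86935782] [ 0.02556272  0.91373231 -0.04139215] [ 0.57577872 -0.09926443  0.07867517] [-0.374  0.381  1.692  0.     1.07   1.535] 29.5167
33.0667
```

View pics/v9.png

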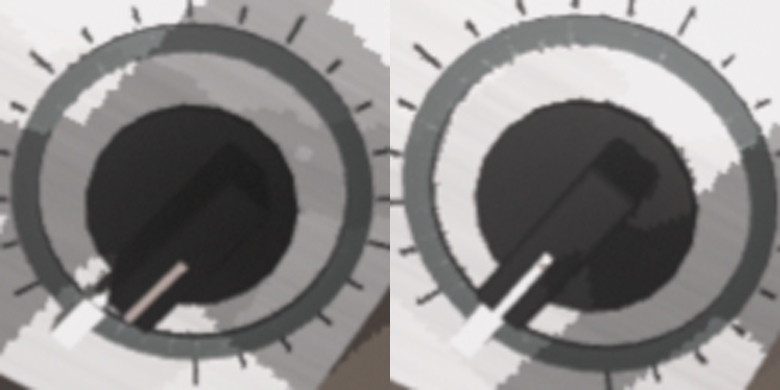

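The pointer's white line (f1: (184,265) to (125,322)) now points at the tooth (f1: about (85,315)). I'll measure both angles with polar brightness profiles about the dial axis.

```bash
cat > ang.py <<'E'
from h import *
C=np.array([.5763,-.0996])
def proj(m,P):
    q=(P-m["eye"])@m["orientation"];x=np.c_[q[:,0]/-q[:,2],-q[:,1]/-q[:,2]];r2=(x**2).sum(1,keepdims=True)
    x=x*(1+m["k1"]*r2);K=m["intrinsics"];return x[:,0]*K[0,0]+K[0,2],x[:,1]*K[1,1]+K[1,2]
def prof(fn,z,r,lo,hi):
    m,p,_=load(fn);g=cv2.cvtColor(p,cv2.COLOR_BGR2GRAY).astype(np.float32);a=np.radians(np.arange(lo,hi,.5))
    u,v=proj(m,np.c_[C[0]+r*np.cos(a),C[1]+r*np.sin(a),np.full(len(a),z)])
    s=cv2.remap(g,u.astype(np.float32)[None],v.astype(np.float32)[None],cv2.INTER_LINEAR)[0]
    b=s>(s.max()+np.percentile(s,20))/2;i=s.argmax();l=h=i
    while l>0 and b[l-1]:l-=1
    while h<len(b)-1 and b[h+1]:h+=1
    return round(float(np.degrees(a[l]+a[h])/2),1),round(float(np.degrees(a[h]-a[l])),1),int(s.max()),int(np.percentile(s,20))
def rep(fns,line):
    for fn in fns:
        print(fn,"tooth",[prof(fn,.074,r,135,190)[:2] for r in(.042,.043,.044,.045,.046,.047)])
        print("  line",[prof(fn,.102,r,line-30,line+30) for r in(.010,.013,.016,.019)],"nose",[prof(fn,.076,r,line-20,line+20)[:2] for r in(.026,.029,.032)])
E
python3 -c "
from ang import *
rep(['d1','d2'],-30);rep(['f1','f2'],160)"
```

```text
d1 tooth [(161.0, 10.0), (161.2, 9.5), (161.2, 9.5), (173.0, 33.0), (173.2, 32.5), (173.2, 32.5)]
  line [(-32.5, 14.0, 159, 37), (-31.7, 10.5, 163, 34), (-31.5, 8.0, 161, 34), (-31.7, 7.5, 162, 34)] nose [(-29.2, 5.5), (-29.2, 3.5), (-29.2, 2.5)]
d2 tooth [(160.8, 9.5), (160.8, 9.5), (160.8, 9.5), (161.0, 10.0), (161.5, 34.0), (161.0, 33.0)]
  line [(-31.0, 13.0, 232, 54), (-30.5, 10.0, 230, 53), (-30.5, 8.0, 232, 44), (-30.5, 7.0, 232, 42)] nose [(-30.0, 5.0), (-29.8, 4.5), (-16.0, 11.0)]
f1 tooth [(161.2, 10.5), (161.2, 9.5), (161.2, 9.5), (164.0, 15.0), (173.2, 32.5), (173.2, 32.5)]
  line [(162.8, 13.5, 158, 40), (162.5, 10.0, 158, 41), (187.2, 4.5, 212, 42), (185.2, 8.5, 192, 43)] nose [(178.2, 2.5), (145.2, 10.5), (146.0, 12.0)]
f2 tooth [(160.8, 9.5), (160.8, 9.5), (160.8, 9.5), (161.0, 9.0), (155.0, 20.0), (161.0, 33.0)]
  line [(161.2, 13.5, 232, 54), (161.2, 10.5, 234, 53), (161.2, 8.5, 230, 55), (161.2, 6.5, 231, 56)] nose [(163.0, 6.0), (162.5, 5.0), (162.5, 4.0)]
```

Run:
```python
from ang import *
Y=np.radians(71)
for fn,T,h in(("k1",[.576,-.0996,.07],.26),("k2",[.61,-.111,.07],.24)):
    look(T,fn,Y,h)
rep(["k1","k2"],161)
print(env.read_time())
# axis check: ring outer edge by dark->bright fit
from scipy.optimize import least_squares
for fn in("k1","k2"):
    m,p,_=load(fn);g=cv2.GaussianBlur(cv2.cvtColor(p,cv2.COLOR_BGR2GRAY),(3,3),0).astype(np.float32);P=[]
    for a in np.radians(np.arange(0,360,5)):
        r=np.arange(.0385,.0435,.00025);u,v=proj(m,np.c_[C[0]+r*np.cos(a),C[1]+r*np.sin(a),np.full(len(r),.068)])
        s=cv2.remap(g,u.astype(np.float32)[None],v.astype(np.float32)[None],cv2.INTER_LINEAR)[0];ds=np.diff(s);i=ds.argmin()
        if ds[i]<-6: P.append(C+(r[i]+.000125)*np.array([np.cos(a),np.sin(a)]))
    P=np.array(P);f=least_squares(lambda x:np.linalg.norm(P-x[:2],axis=1)-x[2],[*C,.041],loss="soft_l1",f_scale=.0004);print(fn,len(P),f.x)
```

```text
k1 tooth [(160.8, 9.5), (160.8, 9.5), (160.8, 8.5), (160.8, 8.5), (161.0, 8.0), (161.0, 8.0)]
  line [(161.2, 13.5, 164, 40), (161.2, 10.5, 165, 39), (161.2, 8.5, 165, 38), (161.2, 6.5, 166, 40)] nose [(161.0, 5.0), (161.0, 4.0), (161.0, 2.0)]
k2 tooth [(161.0, 10.0), (161.2, 9.5), (161.0, 9.0), (161.0, 9.0), (161.0, 9.0), (161.0, 9.0)]
  line [(161.5, 13.0, 232, 62), (161.2, 10.5, 232, 59), (160.8, 8.5, 232, 49), (161.0, 7.0, 233, 48)] nose [(161.0, 5.0), (174.2, 12.5), (174.2, 12.5)]
35.7583
k1 67 [ 0.57539557 -0.09946234  0.04038824]
k2 70 [ 0.57562634 -0.09961198  0.04050252]
```

The pointer is at 161.1° and the tooth at 160.9°, so they line up. The robot is clear of everything, so I'm handing in.

```bash
python3 -c "
from bench import env
print(env.finish_job())"
```

```text
the job is handed in; nothing more can be done
None
```

The job is handed in at about 36 s of robot time: the cover is seated flat on both pins, the dial pointer is within about 0.3° of the tooth, and I moved nothing else on the bench.

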